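# Clip the water filter's necks and turn the water back on

## Robot

A 6-joint arm with a two-finger parallel gripper is mounted at the origin on a cart in front of the work surface, level with it; the furniture and walls round the work are solid. World frame = base frame: x ahead of the robot, y to its left, z up, the work surface at z = 0. Lengths are in mm, angles in rad, forces in N, time in s.
With the tool pointing down it reaches from about 300 to 875 mm from the base axis. Payload 4.2 kg.
Tool frame: the origin (TCP) lies where the fingers leave the gripper's body, on its centre line; the fingertips stand 73 mm ahead of it and the grasp point (between the pads) lies ahead of it (ctrl.grip_point_offset is the z of the grasp point in the tool frame, in mm); z points along the fingers, y is the line along which they close (so a half turn about z gives the same grasp; the last joint's range is limited). The gripper opens to 85 mm and grips with 20 to 120 N. Pads are 22 mm wide; open, the fingers measure 114 mm over their backs; the gripper's body (76 mm by 85 mm) begins 54 mm behind the grasp point. The pads swing forward as they close: fully open they stand 13 mm farther back than shut.
Start: joints at [-1.26, 0.32, 1.565, -0, 1.257, -0.02], TCP at [186.761, -543.833, 303.938] pointing down, gripper open.
Joint ranges: [-3.11, 3.11], [-0.84, 2.01], [0.21, 2.61], [-1.34, 4.49], [0.05, 2.63], [-2.56, 2.56]. Speed limits (rad/s): [2.57, 2.57, 3.14, 3.14, 3.14, 3.14].

## Interface

Orientations are given as a rotation vector (axis times angle).
In Python, from rig import ctrl gives the robot as it stands.
- The arm moves only by the shell command python3 -m creep 'ROWS'. ROWS is text: rows parted by semicolons, each of 7 numbers parted by spaces: the shift along the tool's x, y, z in m, then the turn, a rotation vector about the tool's x, y, z in degrees, then the opening, from -1 (shut) to 1 (fully open). In form: tx ty tz rx ry rz grip; .... A call has 1 to 10 rows; each row shifts and turns the commanded pose from where the row before left it, along the tool's axes as they then stand; what a row does not reach is not made up. A row lasts 1/8 s, in which the tool goes at most 62.5 mm and 10.7 degrees, less where a joint would pass 70% of its speed; a pose out of reach is approached as far as the arm can. A call is refused whole if a number of a shift passes 0.0625 or a number of a turn 10.7, either way. A call with a gripper value outside its range is refused whole. The fingers move at their own pace and stop on an object; the grip force is fixed at half the most. Time passes only in rows, so rows that do not move let the fingers close. It gives the time, the measured TCP pose, the force, the opening and the grip force at its end, in the units of the state.
- ctrl.observe(): the state, without advancing time (a new reading comes with each control period).
- ctrl.get_image(name): name is "scene" or "top"; returns a dict with "img" (400x640x3 uint8, red, green, blue), "z_map" (400x640 float32, mm along the optical axis (not along the pixel's ray), 0 where there is no reading), "intrinsics" (3x3 intrinsics, pixels), "origin" and "orientation" of the camera in the world. Camera axes: x right, y down, z forward; pixel columns grow to the right and rows downward; lengths in mm; the calibration is good to about 2 mm. A picture is of the moment at which its call begins.
- ctrl.sign_off(): hands the job in; it is judged then, once.
The state is a dict: "clock": time; "joints": joint angles; "qd": joint speeds; "tau": joint torques, N m; "ee_pos": TCP position; "tool_rot": TCP orientation; "contact_force": force on the tool from outside, world axes, zero at the start; "wrist_torque": the same for the moment, N m; "width": finger opening in mm; "grasp_force": force on a finger pad.
Only numpy, scipy, OpenCV 4.12 (cv2) and the standard library are available. Lean on these libraries where they do the work, as an engineer would, in place of code of your own. Each camera call takes 0.05 s, during which the arm holds its last target. There are 200 camera calls.

## Task

Shut the water off first: turn the valve lever of the water filter fully closed. Then fit every forked steel plate that lies on the chopping block: draw it out until its tail stands over the block's front edge, where this thin piece can be gripped, pick it up and slide its fork sideways around a filter neck, under the flange, fully home and flat on the white bar, one plate to a neck. With all of them on, turn the valve fully open again, and leave the other things on the worktop where they stand.

Things in the scene. Friction and masses are not known exactly. Their poses are not given: they have to be found in the camera images.
- block_edge (a point): Middle of the top front edge of the chopping block: pale wood, 300 (front to back) x 520 x 45 mm high, fixed. Axes are the block's: x away from the robot across the block, y along the front edge to the left, z up. In front of the edge (negative x) is free space down to the worktop, 45 mm below. The oiled wood is fairly slippery to the polished plates: they slide along under a finger pressed on them with about 10 N.
- neck_a (a point): Left neck of the water filter: point on its upright axis, at the top face of the white bar. Neck 15 mm diameter, 22 mm of free height above the bar, then a flange 30 mm wide and 6 mm thick and a stub 10 mm higher, so plates go on only from the side. Axes: x from the filter's front to its back, y left, z up. Necks are 85 mm apart.
- neck_b (a point): Middle neck, as the left one. The white bar (fixed on the block, all three necks on it) is 30 mm high; its front face lies 40 mm in front of the necks' axes, so that a plate's tail juts out over the block by 40 mm when home. Nothing else stands in front of it.
- neck_c (a point): Right neck, as the left one. Behind the necks stand three white cartridges, 120 mm high; their near sides are 28 mm behind the necks' axes. A wall cupboard hangs low over the worktop at the right (over 0.3 m right of the robot's middle and 0.45 m ahead): keep the arm clear of it.
- eye_a (a point): Forked flat steel plate (all alike, not all present): 110 x 64 x 2 mm, about 70 g. Point in its slot, half-way up the thickness, where the neck's axis stands when fully home. x: from tail to the slot's open end, z up. Slot 24 mm wide; its bottom is 8 mm behind this point, its open end 30 mm ahead. The tail, 36 mm wide, runs from 20 to 80 mm behind. Balances 22 mm behind.
- eye_b (a point): Forked flat steel plate (all alike, not all present): 110 x 64 x 2 mm, about 70 g. Point in its slot, half-way up the thickness, where the neck's axis stands when fully home. x: from tail to the slot's open end, z up. Slot 24 mm wide; its bottom is 8 mm behind this point, its open end 30 mm ahead. The tail, 36 mm wide, runs from 20 to 80 mm behind. Balances 22 mm behind.
- eye_c (a point): Forked flat steel plate (all alike, not all present): 110 x 64 x 2 mm, about 70 g. Point in its slot, half-way up the thickness, where the neck's axis stands when fully home. x: from tail to the slot's open end, z up. Slot 24 mm wide; its bottom is 8 mm behind this point, its open end 30 mm ahead. The tail, 36 mm wide, runs from 20 to 80 mm behind. Balances 22 mm behind.
- tail_a (a point): The place to grip the same plate, eye_a: middle of its 36 mm wide tail, half-way up its thickness, 12 mm from the tail's end and 68 mm behind eye_a; same axes.
- tail_b (a point): The place to grip the same plate, eye_b: middle of its 36 mm wide tail, half-way up its thickness, 12 mm from the tail's end and 68 mm behind eye_b; same axes.
- tail_c (a point): The place to grip the same plate, eye_c: middle of its 36 mm wide tail, half-way up its thickness, 12 mm from the tail's end and 68 mm behind eye_c; same axes.
- valve (a joint): Lever of the valve at the left end of the filter: 0 = closed (lever across the pipe, points to the filter's front, to the robot), 1.571 = open (lever along the pipe, points left); it turns level. Stops at both ends; stays where it is left; a push of 2 to 3 N at the grip turns it.
- lever_tip (a point): Middle of the lever's black grip, at mid-height, 60 mm out from the valve's axis; the grip is 52 mm long along the lever, 15 mm wide and 10 mm high, with over 30 mm of free space under it. x points from here to the valve's axis, z up.
- valve_axis (a point): Point on the valve's upright turning axis at the lever's height (63 mm above the block's top); axes as those of the necks.
- salt: Salt shaker, 44 mm diameter, 90 mm high, at the right end of the block. Leave it; origin under its middle.
- mug: White mug, 90 mm diameter, 95 mm high, on the worktop. Leave it; origin under its middle.
- spice: Spice jar, 46 mm diameter, 98 mm high, on the worktop. Leave it; origin under its middle.
- tea_box: Tea carton, 73 x 144 x 67 mm, on the worktop. Leave it; origin under its middle.
- keys: Bunch of keys, 97 x 122 x 8 mm, on the worktop. Leave it; origin under its middle.
Not all that is in view belongs to the job. Leave any pink look-alike of the part that bears eye_c alone.

How it is judged:
By the outcome, as a careful person would: the job done as asked, in the order asked, and still so for the second after the job is handed in, with the robot touching nothing.
Of plate_a, plate_b, plate_c only 2 to 3 are there at a start; the rules pass over those that are not, and their reading is None.
At some moment in a run one of plate_a, plate_b, plate_c may be knocked a few centimetres aside while the robot is not near it.
Once in a run the grip may slacken for a moment while it holds something.
It also fails if it takes over 210 s, if anything falls off the work surface, if the arm or the gripper's body presses on something with over 40 N, if the wrist force passes 120 N, or if a joint passes its speed limit or range.

## Working session

There is one attempt and no reset: what is moved stays moved. The work goes in short steps, Python scripts to look and compute and a shell command to move; the robot and the scene stay as the last step left them, time stands still between calls to the robot, and variables do not carry over. Pictures are saved under pics/ and viewed, at most 15 in all, crops included, and the job is handed in when it is done.

```bash
ls; mkdir -p pics; cat > h.py <<'E'
import numpy as np, cv2
from rig import ctrl
from scipy.spatial.transform import Rotation as R
def cam(n):
    d=ctrl.get_image(n); o=np.array(d["origin"],float); q=np.array(d["orientation"],float)
    M=q if q.shape==(3,3) else R.from_rotvec(q).as_matrix()
    return d["img"],d["z_map"],np.array(d["intrinsics"]),o,M
def ray(c,u,v,z):
    _,_,K,o,M=c; r=M@np.linalg.inv(K)@np.array([u,v,1.]); return o+r*(z-o[2])/r[2]
def dep(c,u,v):
    _,Z,K,o,M=c; return o+M@(np.linalg.inv(K)@np.array([u,v,1.])*Z[int(v),int(u)])
def proj(c,p):
    _,_,K,o,M=c; x=K@(M.T@(np.array(p)-o)); return x[:2]/x[2]
def save(c,n): cv2.imwrite(f"pics/{n}.png",c[0][...,::-1])
E
python3 - <<'E'
from h import *
for n in("scene","top"):
    c=cam(n); save(c,n+"0"); print(n,c[2],c[3],c[4],np.shape(ctrl.get_image(n)["orientation"]))
print(ctrl.observe(),ctrl.grip_point_offset)
E
```

```text
pics
scene [[487.42546376   0.         326.56207222]
 [  0.         487.42546376 206.65278984]
 [  0.           0.           1.        ]] [-459.17601253 -951.28952572 1021.00321729] [[ 0.72282244 -0.38027467  0.57699124]
 [-0.69100358 -0.40556042  0.5983601 ]
 [ 0.00646362 -0.83121112 -0.55591933]] (3,)
top [[430.69329476   0.         311.94210158]
 [  0.         430.69329476 200.52090264]
 [  0.           0.           1.        ]] [ 309.23474579   44.75066776 1437.23822127] [[-0.00962936 -0.99120466  0.13198713]
 [-0.99984972  0.01144699  0.01301945]
 [-0.0144158  -0.13184192 -0.99116593]] (3,)
{'clock': 0.2, 'joints': array([-1.25999660e+00,  3.20062716e-01,  1.56519089e+00,  9.31416064e-06,
        1.25739249e+00, -1.99970599e-02]), 'qd': array([ 0.00079603, -0.00134902, -0.00314848,  0.00063179, -0.00209671,
        0.00080122]), 'tau': array([ 1.90464889e-03, -4.15408981e+01, -2.34120280e+01,  1.13988037e-04,
        6.12159856e-03,  1.18676883e-05]), 'ee_pos': array([ 186.70430479, -543.64304842,  303.40340824]), 'tool_rot': array([-3.09769020e+00, -5.17072179e-01,  2.25911442e-04]), 'contact_force': array([ 0.30662125, -0.03891363,  1.13111494]), 'wrist_torque': array([ 0.00266651, -0.02071448,  0.03498089]), 'grasp_force': 0.0, 'width': 85.15755625434765} 53.900000000000006
```

View pics/scene0.png

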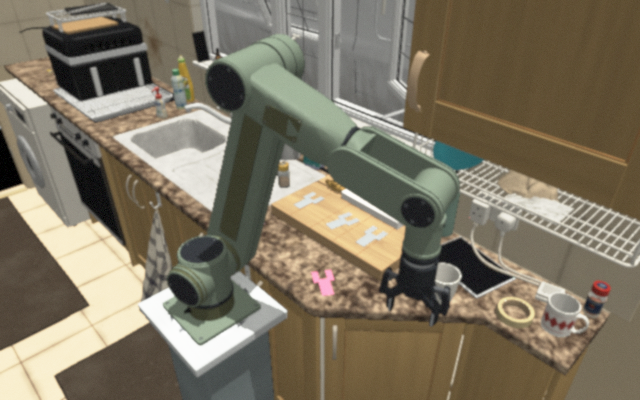

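View pics/top0.png

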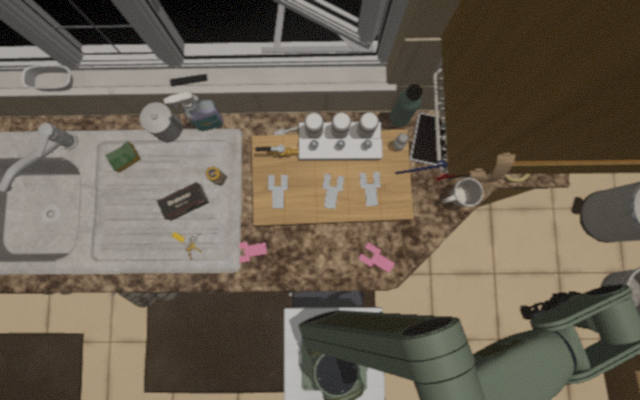

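The top view shows the block at about (253–412, 133–222), three steel plates near (278,190), (333,190) and (370,188), and the filter at (340,145). The lever is near (270,151). The pink look-alikes are on the worktop.

```bash
python3 - <<'E'
from h import *
c=cam("top"); im=c[0][105:230,240:420][...,::-1]
cv2.imwrite("pics/crop1.png",cv2.resize(im,None,fx=4.4,fy=4.4,interpolation=cv2.INTER_CUBIC))
hsv=cv2.cvtColor(c[0],cv2.COLOR_RGB2HSV)
m=((hsv[...,1]<60)&(hsv[...,2]>110)).astype(np.uint8); m[:163]=0;m[225:]=0;m[:,:255]=0;m[:,405:]=0
n,l,s,ct=cv2.connectedComponentsWithStats(m)
for i in range(1,n):
    if s[i,4]<40: continue
    v,u=np.where(l==i); P=np.array([ray(c,a,b,47)[:2] for a,b in zip(u,v)])
    ce=P.mean(0); w,V=np.linalg.eigh(np.cov((P-ce).T)); ax=V[:,1]*np.sign(V[0,1]); t=(P-ce)@ax; pr=(P-ce)@[-ax[1],ax[0]]
    print(s[i],ce.round(1),"yaw",np.degrees(np.arctan2(ax[1],ax[0])).round(1),t.min().round(1),t.max().round(1),np.ptp(pr).round(1))
for u,v in [(333,200),(253,222),(412,222),(332,222),(320,156),(340,160)]: print(u,v,ray(c,u,v,45).round(),dep(c,u,v).round())
E
```

```text
[360 172  21  34 455] [ 533.5 -128. ] yaw 2.7 -56.9 52.4 66.1
[268 175  20  34 458] [528.8 175.3] yaw 0.3 -57.9 52.0 62.6
[323 174  21  35 450] [526.5  -1.8] yaw -9.0 -58.0 53.1 65.7
333 200 [496.  -6.  45.] [495.  -5.  50.]
253 222 [427. 255.  45.] [426. 254.  50.]
412 222 [ 421. -259.   45.] [ 425. -270.   -1.]
332 222 [424.  -1.  45.] [424.  -1.  40.]
320 156 [643.  35.  45.] [636.  35.  74.]
340 160 [628. -31.  45.] [628. -31.  46.]
```

View pics/crop1.png

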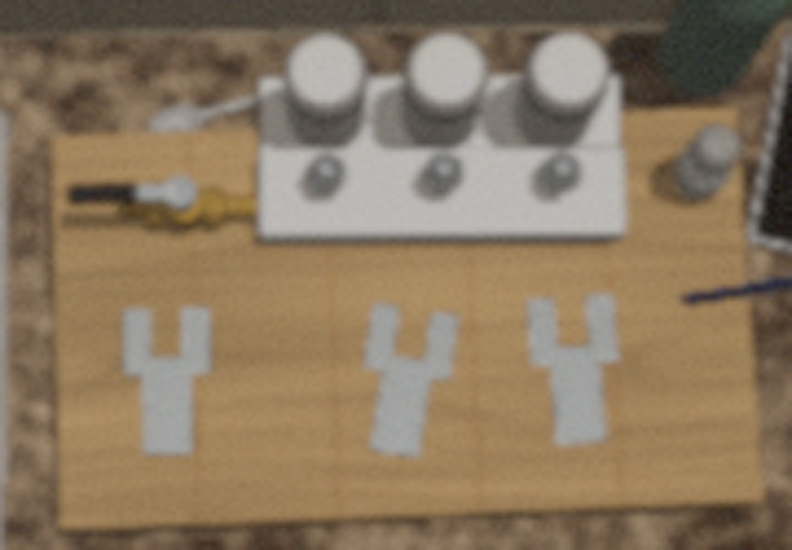

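Crop 1 shows the lever open, with its grip around (100,193) and pivot near (180,192). The necks are at (325,175), (438,175) and (557,175). All three forks point at the filter. Next I'll measure the edge, bar, necks and lever.

```bash
cat > m.py <<'E'
from h import *
c=cam("top"); im,Z,K,o,M=c
hsv=cv2.cvtColor(im,cv2.COLOR_RGB2HSV)
wood=(hsv[...,0]>10)&(hsv[...,0]<25)&(hsv[...,1]>70)&(hsv[...,2]>110)
E=[]
for u in range(262,405,3):
    v=np.where(wood[180:240,u])[0]
    if len(v): E.append(ray(c,u,180+v.max()+.5,45)[:2])
E=np.array(E); f=np.polyfit(E[:,1],E[:,0],1); print("edge x=",f, "res",np.std(E[:,0]-np.polyval(f,E[:,1])))
# bar front edge: lowest white pixel
white=(hsv[...,1]<45)&(hsv[...,2]>150)
B=[]
for u in range(304,380,2):
    v=np.where(white[140:165,u])[0]
    if len(v): B.append(ray(c,u,140+v.max()+.5,75)[:2])
B=np.array(B); f=np.polyfit(B[:,1],B[:,0],1); print("bar front",f,np.std(B[:,0]-np.polyval(f,B[:,1])))
row=np.where(white[150,285:395])[0]; print("bar ends",ray(c,285+row.min(),150,75).round(1),ray(c,285+row.max()+1,150,75).round(1))
# necks: grey blobs on the bar
g=((hsv[...,2]<150)).astype(np.uint8); g[:140]=0; g[152:]=0; g[:,:305]=0; g[:,:]*=1; g[:,376:]=0
n,l,s,ct=cv2.connectedComponentsWithStats(g)
for i in range(1,n):
    if s[i,4]>15: print("neck blob",s[i],ct[i].round(1),ray(c,*ct[i],103).round(1))
vv,uu=np.mgrid[0:400,0:640]; P=np.stack([(uu-K[0,2])/K[0,0]*Z,(vv-K[1,2])/K[1,1]*Z,Z],-1)@M.T+o
H=P[...,2]
for y0 in range(3):
    ym=[67,-18,-103][y0]
    q=(H>92)&(H<125)&(abs(P[...,1]-ym)<25)&(P[...,0]>600)&(P[...,0]<680)
    print("neck depth",q.sum(),P[q].mean(0).round(1) if q.any() else "")
d=(hsv[...,2]<70); d[:140]=0; d[170:]=0; d[:,:250]=0; d[:,292:]=0
v,u=np.where(d); P2=np.array([ray(c,a,b,112)[:2] for a,b in zip(u,v)]); print("grip",len(u),P2.mean(0),P2.min(0),P2.max(0),u.min(),u.max(),v.min(),v.max())
q=(H>90)&(H<130)&(P[...,1]>120)&(P[...,1]<260)&(P[...,0]>570)&(P[...,0]<700); print(q.sum(),P[q].mean(0),P[q].min(0),P[q].max(0))
E
python3 m.py
```

```text
edge x= [1.94720262e-02 3.77011217e+02] res 16.644549978007582
bar front [1.30339510e-02 6.30187271e+02] 7.136458145178854e-14
bar ends [656.4 103.   75. ] [ 652.8 -165.5   75. ]
neck blob [308 140  10  11  80] [312.9 144.9] [665.2  57.5 103. ]
neck blob [334 140  11  11  86] [339.3 144.8] [664.4 -26.5 103. ]
neck blob [361 140  11  11  88] [366.  144.6] [ 663.8 -111.   103. ]
neck depth 62 [666.6  56.7 104.9]
neck depth 63 [665.4 -28.3 105.6]
neck depth 69 [ 666.2 -112.8  104.4]
grip 33 [652.30046372 214.37751625] [648.23107214 196.23630157] [655.21705749 234.25477009] 257 269 148 150
145 [653.11545539 193.85587426 111.46594193] [643.83378047 151.73648495  93.29390201] [665.42631419 240.95723561 118.88703253]
```

```bash
python3 - <<'E'
from h import *
c=cam("top"); 
for u,v in [(273,135),(280,132),(286,130),(296,129),(200,110),(190,100)]: print(u,v,dep(c,u,v).round())
E
python3 -m creep '0 0 0 0 0 -8.9 0;0 0 0 0 0 -8.9 0;0 0 0 0 0 -8.9 0;0 0 0 0 0 -8.9 0;0 0 0 0 0 -8.9 0;0 0 0 0 0 -8.9 0;0 0 0 0 0 -8.9 0;0 0 0 0 0 -8.9 0'
python3 -m creep '0.0394 0.0173 0 0 0 0 0;0.0394 0.0173 0 0 0 0 0;0.0394 0.0173 0 0 0 0 0;0.0394 0.0173 0 0 0 0 0;0.0394 0.0173 0 0 0 0 0;0.0394 0.0173 0 0 0 0 0;0.0394 0.0173 0 0 0 0 0;0.0394 0.0173 0 0 0 0 0;0.0394 0.0173 0 0 0 0 0;0.0394 0.0173 0 0 0 0 0'
python3 -m creep '0.0364 0.014 0 0 0 0 0;0.0364 0.014 0 0 0 0 0;0.0364 0.014 0 0 0 0 0;0.0364 0.014 0 0 0 0 0;0.0364 0.014 0 0 0 0 0;0.0364 0.014 0 0 0 0 0;0.0364 0.014 0 0 0 0 0;0.0364 0.014 0 0 0 0 0;0.0364 0.014 0 0 0 0 0;0.0364 0.014 0 0 0 0 0'
python3 - <<'E'
from h import *
s=ctrl.observe(); print(s["ee_pos"],R.from_rotvec(s["tool_rot"]).as_matrix().round(3),s["joints"].round(2),s["width"])
E
```

```text
273 135 [717. 191.  43.]
280 132 [740. 171.  -1.]
286 130 [744. 150.   8.]
296 129 [749. 116.   1.]
200 110 [763. 403. 167.]
190 100 [766. 411. 244.]
clock: 1.35
ee_pos: [186.8, -543.8, 303.9]
tool_rot: [-2.213, -2.23, -0.0]
contact_force: [0.6, 0.2, -0.6]
width: 42.8
grasp_force: 0.0
clock: 2.6
ee_pos: [359.1, -148.1, 304.1]
tool_rot: [2.218, 2.224, 0.0]
contact_force: [1.2, 0.4, -1.2]
width: 42.9
grasp_force: 0.0
clock: 3.85
ee_pos: [498.1, 216.3, 303.9]
tool_rot: [2.218, 2.224, 0.0]
contact_force: [0.7, 0.4, 1.2]
width: 42.9
grasp_force: 0.0
[498.06962142 216.27730467 303.92210998] [[-0.003  1.     0.   ]
 [ 1.     0.003 -0.   ]
 [-0.     0.    -1.   ]] [ 0.39  0.27  1.64 -0.    1.23  0.39] 42.85368237756654
```

```bash

python3 -m creep '-0.001 0.031 0 0 0 0 0;-0.001 0.031 0 0 0 0 0;0 0.031 0 0 0 0 0;0 0.031 0 0 0 0 0;0 0.031 0 0 0 0 0;0 0 0 0 0 0 0;0 0 0.04 0 0 0 0;0 0 0.02 0 0 0 0;0 0 0 0 0 0 0'
python3 - <<'E'
from h import *
for n in("top","scene"):
    c=cam(n); u,v=proj(c,[653,200,110]); u,v=int(u),int(v)
    p=c[0][v-45:v+45,u-60:u+60][...,::-1]; 
    cv2.imwrite(f"pics/l_{n}.png",p)
a=[cv2.resize(cv2.imread(f"pics/l_{n}.png"),(400,300),interpolation=cv2.INTER_CUBIC) for n in("top","scene")]
cv2.imwrite("pics/lev1.png",np.hstack(a))
E
```

```text
clock: 4.97
ee_pos: [651.2, 213.3, 242.1]
tool_rot: [-2.217, -2.223, 0.007]
contact_force: [-0.6, -0.2, -0.6]
width: 42.9
grasp_force: 0.0
```

View pics/lev1.png

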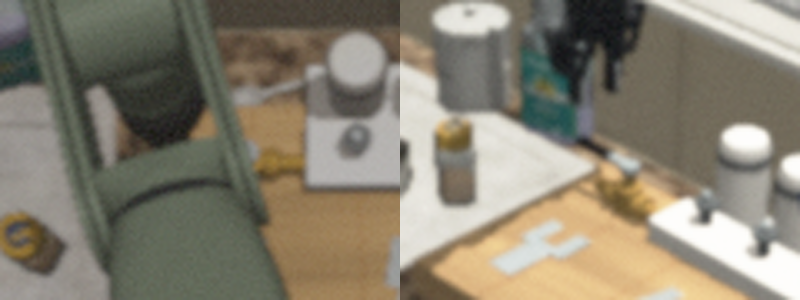

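The scene crop shows the open fingers just above the lever (around (590,85)), straddling it. I'll lower them and sweep it closed.

```bash

python3 -m creep '0 0.002 0.02 0 0 0 0;0 0 0.02 0 0 0 0;0 0 0.02 0 0 0 0;0 0 0.02 0 0 0 0;0 0 0 0 0 0 -0.35;0 0 0 0 0 0 -0.35;0 0 0 0 0 0 -0.35'
python3 -m creep '-0.0007 -0.0094 0 0 0 -9 -0.35;-0.0007 -0.0094 0 0 0 -9 -0.35;-0.0007 -0.0094 0 0 0 -9 -0.35;-0.0007 -0.0094 0 0 0 -9 -0.35;-0.0007 -0.0094 0 0 0 -9 -0.35;-0.0007 -0.0094 0 0 0 -9 -0.35;-0.0007 -0.0094 0 0 0 -9 -0.35;-0.0007 -0.0094 0 0 0 -9 -0.35;-0.0007 -0.0094 0 0 0 -9 -0.35;-0.0007 -0.0094 0 0 0 -9 -0.35'
python3 -m creep '0 -0.003 0 0 0 0 -0.35;0 -0.003 0 0 0 0 -0.35;0 -0.001 0 0 0 0 -0.35'

```

```text
clock: 5.95
ee_pos: [655.4, 213.6, 165.5]
tool_rot: [2.217, 2.223, 0.004]
contact_force: [-0.4, 0.2, -0.8]
width: 27.6
grasp_force: 0.0
clock: 7.2
ee_pos: [595.8, 154.2, 165.4]
tool_rot: [-0.011, 3.137, 0.004]
contact_force: [4.9, 16.6, -1.0]
width: 27.9
grasp_force: 9.2
clock: 7.58
ee_pos: [595.8, 153.2, 165.4]
tool_rot: [0.002, 3.136, 0.023]
contact_force: [0.6, 25.5, -2.9]
width: 28.1
grasp_force: 12.7
```

```bash

python3 -m creep '0 0.005 0 0 0 0 0;0 0 0 0 0 0 0;0 0 -0.03 0 0 0 0;0 0 -0.03 0 0 0 0;0 0 -0.03 0 0 0 -0.5;0.02 -0.03 0 0 0 0 -1;0.02 -0.03 0 0 0 0 -1;0.03 -0.03 0 0 0 0 -1;0.04 -0.03 0 0 0 0 -1;0.04 -0.03 0 0 0 0 -1'
python3 - <<'E'
from h import *
a=[]
for n in("top","scene"):
    c=cam(n); u,v=proj(c,[610,130,110]); u,v=int(u),int(v)
    a.append(cv2.resize(c[0][v-45:v+45,u-60:u+60][...,::-1],(400,300),interpolation=cv2.INTER_CUBIC))
cv2.imwrite("pics/lev2.png",np.hstack(a))
E
```

```text
clock: 8.82
ee_pos: [443.6, -0.4, 254.2]
tool_rot: [-0.004, 3.141, -0.001]
contact_force: [0.7, -0.6, -0.2]
width: 0.2
grasp_force: 0.0
```

View pics/lev2.png

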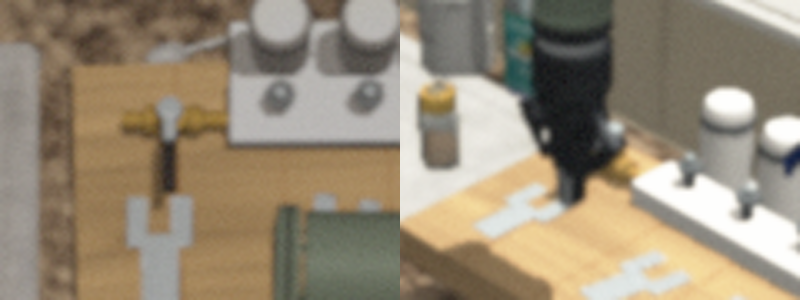

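Lever is closed: the top crop shows it at (168,165), pointing at the robot. Next I'll press plate A.

```bash

python3 -m creep '-0.0205 0.044 0 0 0 0 -1;-0.0205 0.044 0 0 0 0 -1;-0.0205 0.044 0 0 0 0 -1;-0.02 0.044 0 0 0 0 -1;0 0 0.04 0 0 0 -1;0 0 0.04 0 0 0 -1;0 0 0.04 0 0 0 -1;0 0 0.01 0 0 0 -1;0 0 0 0 0 0 -1'
python3 -m creep '0 0 0.002 0 0 0 -1;0 0 0 0 0 0 -1'
python3 -m creep '0 0 0.001 0 0 0 -1;0 0 0 0 0 0 -1'
```

```text
clock: 10.05
ee_pos: [526.6, 177.4, 124.1]
tool_rot: [-0.004, 3.141, -0.0]
contact_force: [0.5, 0.1, 0.6]
width: 0.5
grasp_force: 0.0
clock: 10.3
ee_pos: [526.7, 177.4, 123.1]
tool_rot: [-0.004, 3.139, 0.001]
contact_force: [0.4, -0.4, 0.4]
width: 0.1
grasp_force: 0.0
clock: 10.55
ee_pos: [526.1, 177.3, 121.2]
tool_rot: [-0.004, 3.141, 0.0]
contact_force: [-0.2, -0.3, 0.0]
width: 0.3
grasp_force: 0.0
```

```bash

for i in 1; do python3 -m creep '0 0 0.001 0 0 0 -1;0 0 0 0 0 0 -1' | grep -E "ee_pos|contact"; done
python3 -m creep '0 0 0.001 0 0 0 -1;0 0 0 0 0 0 -1' | grep -E "ee_pos|contact"
```

```text
ee_pos: [525.9, 177.2, 119.8]
contact_force: [-0.5, -0.1, 0.3]
ee_pos: [526.0, 177.3, 119.7]
contact_force: [-2.2, -0.3, 4.8]
```

```bash

python3 -m creep '0 0 0.001 0 0 0 -1;0 0 0 0 0 0 -1' | grep -E "ee_pos|contact"
python3 -m creep '0.008 0 0 0 0 0 -1;0.01 0 0 0 0 0 -1' | grep -E "ee_pos|contact"
```

```text
ee_pos: [526.0, 177.3, 119.6]
contact_force: [-4.6, -0.4, 11.9]
ee_pos: [510.4, 177.8, 119.7]
contact_force: [3.0, 0.8, 6.7]
```

```bash

python3 -m creep '0.009 0 0.0005 0 0 0 -1;0.009 0 0 0 0 0 -1;0.009 0 0 0 0 0 -1;0.009 0 0 0 0 0 -1;0.009 0 0 0 0 0 -1;0.009 0 0 0 0 0 -1;0.009 0 0 0 0 0 -1;0.009 0 0 0 0 0 -1;0.004 0 0 0 0 0 -1;0 0 0 0 0 0 -1'
python3 -m creep '0 0 -0.02 0 0 0 -1;0 0 -0.06 0 0 0 -1;0 0 -0.06 0 0 0 -1;0 -0.05 0 0 0 0 -1;0 -0.05 0 0 0 0 -1;0 -0.05 0 0 0 0 -1;0 -0.05 0 0 0 0 -1;0 -0.05 0 0 0 0 -1;0 -0.05 0 0 0 0 -1;0 0 0 0 0 0 0'
cat > p.py <<'E'
from h import *
import sys
c=cam("top"); hsv=cv2.cvtColor(c[0],cv2.COLOR_RGB2HSV)
z=float(sys.argv[1]) if len(sys.argv)>1 else 47
m=((hsv[...,1]<60)&(hsv[...,2]>110)).astype(np.uint8); m[:163]=0;m[250:]=0;m[:,:255]=0;m[:,405:]=0
n,l,s,ct=cv2.connectedComponentsWithStats(m)
for i in range(1,n):
    if not 250<s[i,4]<900: continue
    v,u=np.where(l==i); P=np.array([ray(c,a,b,z)[:2] for a,b in zip(u,v)])
    ce=P.mean(0); w,V=np.linalg.eigh(np.cov((P-ce).T)); ax=V[:,1]*np.sign(V[0,1]); t=(P-ce)@ax; pr=(P-ce)@[-ax[1],ax[0]]
    print(s[i],"cen",ce.round(1),"tailend",(ce-58*ax).round(1),"grip",(ce-46*ax).round(1),"yaw",np.degrees(np.arctan2(ax[1],ax[0])).round(1),"len",np.ptp(t).round(1),"w",np.ptp(pr).round(1))
if len(sys.argv)>2:
    x0,y0,x1,y1=240,105,420,240
    cv2.imwrite(f"pics/{sys.argv[2]}.png",cv2.resize(c[0][y0:y1,x0:x1][...,::-1],None,fx=4.4,fy=4.4,interpolation=cv2.INTER_CUBIC))
E
python3 p.py 47 d1
```

```text
clock: 12.8
ee_pos: [434.7, 178.0, 119.6]
tool_rot: [-0.005, 3.133, 0.004]
contact_force: [1.3, 0.4, 11.6]
width: -0.0
grasp_force: 5.8
clock: 14.05
ee_pos: [432.7, -125.6, 257.4]
tool_rot: [0.004, 3.141, -0.001]
contact_force: [-0.1, 1.1, 0.3]
width: 17.6
grasp_force: 0.0
[323 174  21  35 451] cen [526.6  -1.9] tailend [469.3   7.3] grip [481.2   5.4] yaw -9.1 len 110.7 w 65.7
[382 186  23  22 311] cen [ 504.5 -202.3] tailend [ 482.1 -255.8] grip [ 486.7 -244.7] yaw 67.2 len 78.7 w 56.4
[267 202  21  35 474] cen [437.  175.8] tailend [379.1 173.6] grip [391.1 174.1] yaw 2.1 len 112.4 w 66.4
```

View pics/d1.png

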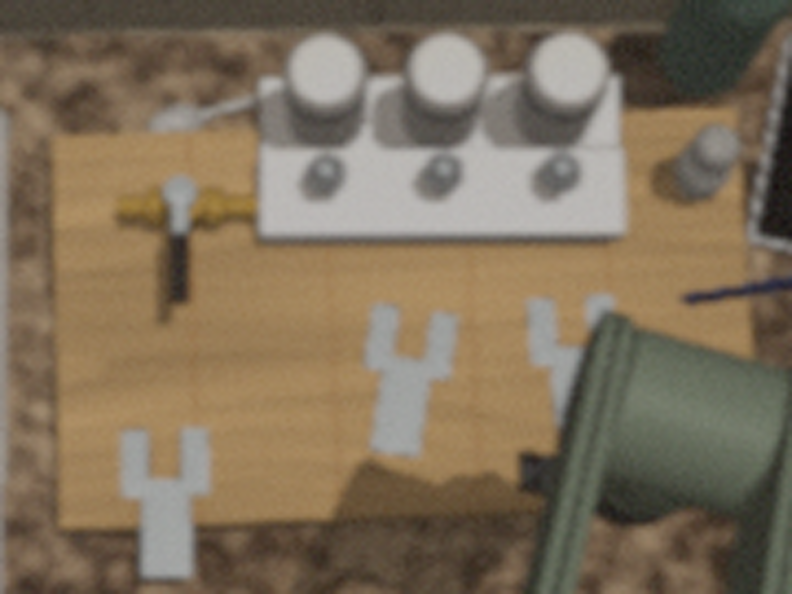

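d1 shows plate A's tail out over the front edge, at about (167,550). Now I'll grip it across its width.

```bash

python3 -m creep '0.008 0.06 0 0 0 0 0.4;0.008 0.06 0 0 0 -2 0.4;0.008 0.06 0 0 0 0 0.4;0.009 0.06 0 0 0 0 0.4;0.009 0.059 0 0 0 0 0.4;0 0 0 0 0 0 0.4;0 0 0.05 0 0 0 0.4;0 0 0.04 0 0 0 0.4;0 0 0 0 0 0 0.4'
python3 -m creep '0 0 0.03 0 0 0 0.4;0 0 0.02 0 0 0 0.4;0 0 0.016 0 0 0 0.4;0 0 0 0 0 0 0.4'
```

```text
clock: 15.22
ee_pos: [381.7, 173.9, 165.4]
tool_rot: [0.059, -3.134, 0.004]
contact_force: [-0.2, -0.0, 0.3]
width: 59.7
grasp_force: 0.0
clock: 15.72
ee_pos: [384.2, 174.8, 102.1]
tool_rot: [-0.059, 3.141, -0.0]
contact_force: [0.2, -0.3, 0.1]
width: 60.0
grasp_force: 0.0
```

```bash

python3 -m creep '-0.005 0 0.005 0 0 0 0.4;0 0 0 0 0 0 0.4;0 0 0 0 0 0 -0.5;0 0 0 0 0 0 -0.5;0 0 0 0 0 0 -0.5;0 0 0 0 0 0 -0.5;0 0 0 0 0 0 -0.5'
python3 -m creep '0 0 -0.01 0 0 0 -0.5;0 0 -0.015 0 0 0 -0.5;0 0 -0.02 0 0 0 -0.5;0 0 0 0 0 0 -0.5;0 0 0 0 0 0 -0.5'
python3 - <<'E'
from h import *
a=[]
for n in("top","scene"):
    c=cam(n); u,v=proj(c,[430,174,90]); u,v=int(u),int(v)
    a.append(cv2.resize(c[0][v-45:v+45,u-60:u+60][...,::-1],(400,300),interpolation=cv2.INTER_CUBIC))
cv2.imwrite("pics/g1.png",np.hstack(a))
E
```

```text
clock: 16.6
ee_pos: [388.9, 175.1, 96.5]
tool_rot: [-0.059, 3.141, 0.0]
contact_force: [0.4, 0.1, 2.1]
width: 33.1
grasp_force: 59.3
clock: 17.23
ee_pos: [388.3, 174.9, 141.0]
tool_rot: [0.059, -3.14, 0.001]
contact_force: [0.8, -0.2, -0.8]
width: 32.6
grasp_force: 59.5
```

View pics/g1.png

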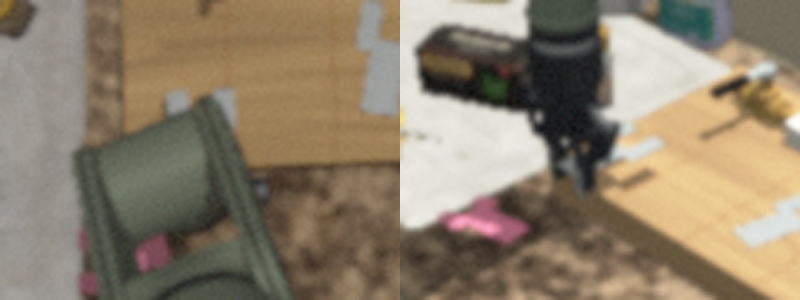

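Plate A is held level, just off the block (g1 right, (600,160)). Moving to neck A.

```bash

python3 -m creep '0 0 0 0 0 2.6 -0.5;-0.022 -0.0235 0 0 0 0 -0.5;-0.022 -0.0235 0 0 0 0 -0.5;-0.022 -0.0235 0 0 0 0 -0.5;-0.022 -0.0235 0 0 0 0 -0.5;-0.024 -0.0235 0 0 0 0 -0.5;-0.025 0 0 0 0 0 -0.5;-0.025 0 0.003 0 0 0 -0.5;0 0 0 0 0 0 -0.5;0 0 0 0 0 0 -0.5'
python3 - <<'E'
from h import *
a=[]
for n in("top","scene"):
    c=cam(n); u,v=proj(c,[640,57,90]); u,v=int(u),int(v)
    a.append(cv2.resize(c[0][v-45:v+45,u-60:u+60][...,::-1],(400,300),interpolation=cv2.INTER_CUBIC))
cv2.imwrite("pics/n1.png",np.hstack(a))
print(R.from_rotvec(ctrl.observe()["tool_rot"]).as_matrix().round(3))
E
```

```text
clock: 18.58
ee_pos: [548.6, 56.3, 137.5]
tool_rot: [-0.012, -3.139, 0.0]
contact_force: [-0.4, 0.4, -1.3]
width: 32.8
grasp_force: 59.6
[[-1.     0.008 -0.002]
 [ 0.008  1.    -0.   ]
 [ 0.002 -0.    -1.   ]]
```

View pics/n1.png

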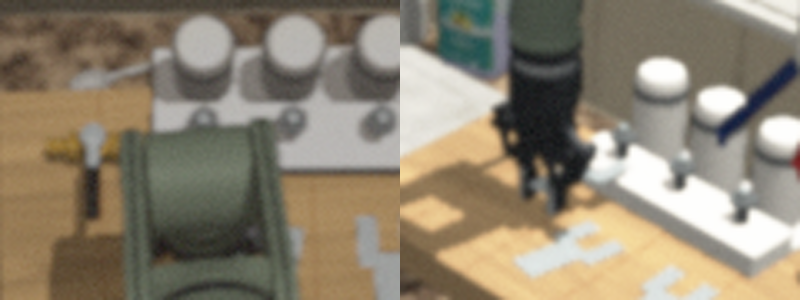

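```bash

python3 -m creep '-0.006 0.0012 0.003 0 0 0 -0.5;-0.008 0 0 0 0 0 -0.5;-0.008 0 0 0 0 0 -0.5;-0.008 0 0 0 0 0 -0.5;-0.006 0 0 0 0 0 -0.5;0 0 0 0 0 0 -0.5'
python3 -m creep '-0.003 0 0 0 0 0 -0.5;-0.003 0 0 0 0 0 -0.5;0 0 0 0 0 0 -0.5'
```

```text
clock: 19.42
ee_pos: [586.4, 57.2, 135.3]
tool_rot: [0.012, 3.141, -0.0]
contact_force: [0.1, -1.2, -0.1]
width: 32.9
grasp_force: 59.6
clock: 19.8
ee_pos: [592.1, 57.2, 135.5]
tool_rot: [0.012, 3.141, -0.0]
contact_force: [-0.5, -0.1, -0.6]
width: 33.0
grasp_force: 59.6
```

```bash

python3 -m creep '-0.002 0 0.004 0 0 0 -0.5;-0.002 0 0.002 0 0 0 -0.5;0 0 0 0 0 0 -0.5'
python3 -m creep '-0.002 0 0 0 0 0 -0.5;0 0 0 0 0 0 -0.5' | grep -E "ee_p|conta"
python3 -m creep '-0.001 0 0 0 0 0 -0.5;0 0 0 0 0 0 -0.5'| grep -E "ee_p|conta"
```

```text
clock: 20.18
ee_pos: [595.9, 57.1, 129.1]
tool_rot: [-0.012, -3.141, 0.0]
contact_force: [-0.1, -0.1, -0.3]
width: 32.8
grasp_force: 59.6
ee_pos: [597.3, 57.1, 129.2]
contact_force: [-2.0, 0.2, -0.3]
ee_pos: [597.6, 57.1, 128.9]
contact_force: [-4.8, 0.5, -0.3]
```

```bash

python3 -m creep '0 0 0.001 0 0 0 -0.5;0 0 0.001 0 0 0 -0.5;0 0 0 0 0 0 -0.5'| grep -E "ee_p|conta"
python3 -m creep '0 0 0.001 0 0 0 -0.5;0 0 0 0 0 0 -0.5'| grep -E "ee_p|conta"
```

```text
ee_pos: [597.7, 57.1, 127.0]
contact_force: [-4.4, 0.3, 0.3]
ee_pos: [597.7, 57.1, 126.4]
contact_force: [-5.5, 0.4, 2.4]
```

```bash

python3 -m creep '0 0 0.0005 0 0 0 -0.5;0 0 0 0 0 0 -0.5;0 0 0 0 0 0 0.4;0 0 0 0 0 0 0.4;0 0 0 0 0 0 0.4;0 0 -0.03 0 0 0 0.4;0 0 -0.05 0 0 0 0.4;0 0 -0.05 0 0 0 0.4;0.05 0.02 0 0 0 0 0;0.05 0.02 0 0 0 0 -1'
python3 -m creep '0.04 0.04 0 0 0 0 -1;0.04 0.05 0 0 0 0 -1;0 0 0 0 0 0 -1'
python3 p.py 47 f1
```

```text
clock: 22.55
ee_pos: [498.7, 98.2, 256.6]
tool_rot: [0.014, 3.139, 0.001]
contact_force: [0.3, 0.4, -0.1]
width: 25.8
grasp_force: 0.0
clock: 22.92
ee_pos: [418.7, 189.6, 256.3]
tool_rot: [0.003, 3.141, 0.001]
contact_force: [1.0, -0.3, -0.0]
width: -0.1
grasp_force: 0.0
[360 172  21  34 450] cen [ 533.2 -128. ] tailend [ 475.3 -130.7] grip [ 487.3 -130.1] yaw 2.6 len 109.3 w 65.8
[323 174  21  35 447] cen [526.6  -1.8] tailend [469.3   7.4] grip [481.2   5.5] yaw -9.1 len 110.7 w 65.7
```

View pics/f1.png

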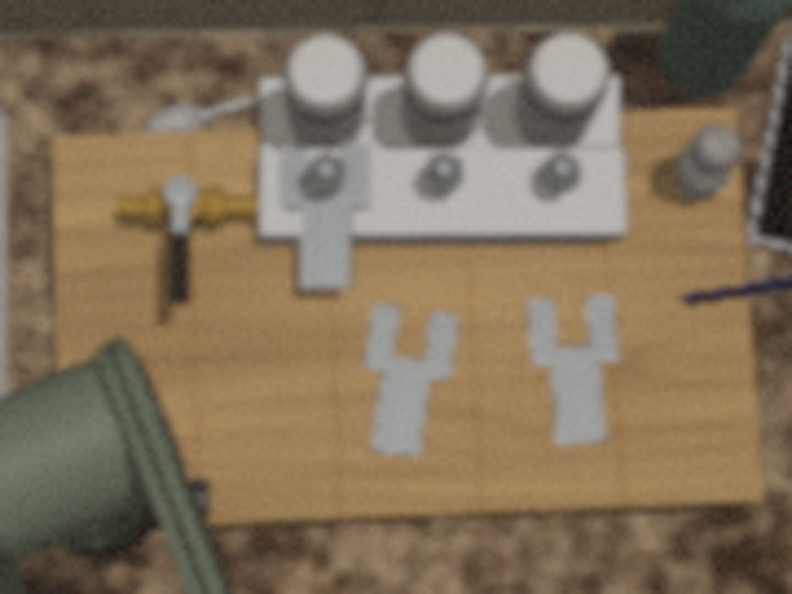

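f1 shows plate A home on neck A. Now plate B.

```bash

python3 -m creep '-0.022 -0.038 0 0 0 0 -1;-0.022 -0.038 0 0 0 0 -1;-0.022 -0.038 0 0 0 0 -1;-0.022 -0.039 0 0 0 0 -1;-0.023 -0.039 0 0 0 0 -1;0 0 0.04 0 0 0 -1;0 0 0.04 0 0 0 -1;0 0 0.035 0 0 0 -1;0 0 0.015 0 0 0 -1;0 0 0 0 0 0 -1'
python3 -m creep '0 0 0.002 0 0 0 -1;0 0 0.001 0 0 0 -1;0 0 0 0 0 0 -1'
```

```text
clock: 24.22
ee_pos: [530.6, -6.4, 125.3]
tool_rot: [-0.014, -3.14, 0.0]
contact_force: [1.1, -0.3, -0.3]
width: -0.2
grasp_force: 0.0
clock: 24.6
ee_pos: [530.7, -5.5, 123.6]
tool_rot: [0.012, 3.14, -0.0]
contact_force: [-0.6, 0.4, 0.2]
width: -0.1
grasp_force: 0.0
```

```bash

python3 -m creep '0 0.003 0.001 0 0 0 -1;0 0 0.001 0 0 0 -1;0 0 0 0 0 0 -1'| grep -E "ee_p|conta"
python3 -m creep '0 0 0.001 0 0 0 -1;0 0 0 0 0 0 -1'| grep -E "ee_p|conta"
python3 -m creep '0 0 0.001 0 0 0 -1;0 0 0 0 0 0 -1'| grep -E "ee_p|conta"
```

```text
ee_pos: [530.3, -2.5, 120.8]
contact_force: [0.0, 0.7, 0.3]
ee_pos: [530.3, -2.6, 119.8]
contact_force: [0.8, -0.0, -1.0]
ee_pos: [530.4, -2.6, 119.6]
contact_force: [-2.0, 0.4, 5.6]
```

```bash

python3 -m creep '0 0 0.001 0 0 0 -1;0 0 0 0 0 0 -1'| grep -E "ee_p|conta"
python3 -m creep '0.008 0 0.0005 0 0 0 -1;0.009 0 0 0 0 0 -1;0.009 0 0 0 0 0 -1;0.009 0 0 0 0 0 -1;0.009 0 0 0 0 0 -1;0.009 0 0 0 0 0 -1;0.009 0 0 0 0 0 -1;0.009 0 0 0 0 0 -1;0.009 0 0 0 0 0 -1;0.007 0 0 0 0 0 -1'| grep -E "ee_p|conta"
python3 -m creep '0 0 0 0 0 0 -1;0 0 -0.02 0 0 0 -1;0 0 -0.06 0 0 0 -1;0 0 -0.06 0 0 0 -1;0 0.05 0 0 0 0 -1;0 0.05 0 0 0 0 0;0 0.05 0 0 0 0 0.4;0 0.05 0 0 0 0 0.4;0 0 0 0 0 0 0.4'
python3 p.py 47 d2
```

```text
ee_pos: [530.4, -2.6, 119.6]
contact_force: [-3.9, -0.1, 13.5]
ee_pos: [446.9, -2.0, 119.6]
contact_force: [4.2, 0.3, 9.7]
clock: 28.1
ee_pos: [444.8, 200.7, 257.2]
tool_rot: [0.005, 3.141, 0.001]
contact_force: [0.2, -0.4, -0.1]
width: 59.9
grasp_force: 0.0
[360 172  21  34 448] cen [ 533.2 -128. ] tailend [ 475.3 -130.8] grip [ 487.2 -130.2] yaw 2.8 len 109.1 w 65.6
[323 199  22  36 477] cen [441.5  -1.3] tailend [384.2   7.8] grip [396.    5.9] yaw -8.9 len 113.1 w 66.1
```

View pics/d2.png

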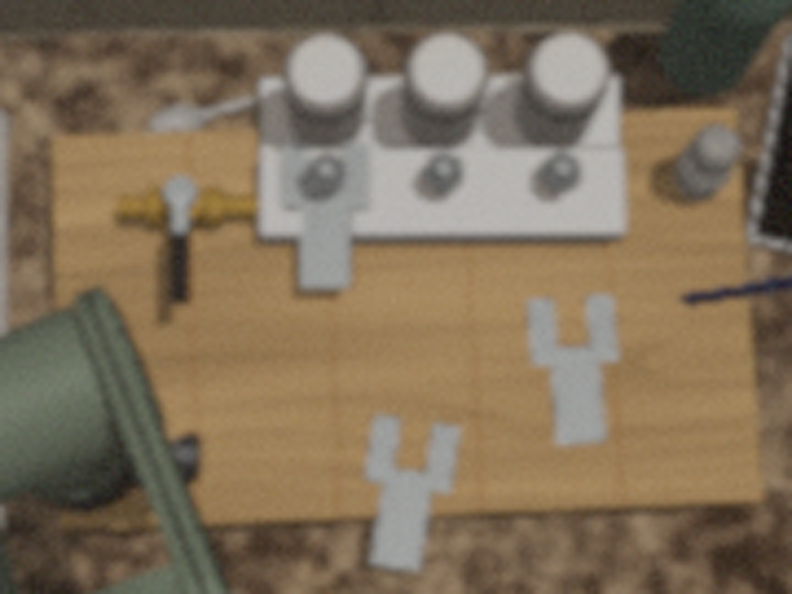

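d2 shows plate B's tail over the edge at (397,540). Gripping it.

```bash

python3 -m creep '0.012 -0.048 0 0 0 0 0.4;0.012 -0.049 0 0 0 0 0.4;0.012 -0.049 0 0 0 0 0.4;0.012 -0.049 0 0 0 8.4 0.4;0 0 0 0 0 0 0.4;0 0 0.05 0 0 0 0.4;0 0 0.05 0 0 0 0.4;0 0 0.03 0 0 0 0.4;0 0 0 0 0 0 0.4'
python3 -m creep '0 0 0.025 0 0 0 0.4;0 0 0 0 0 0 0.4;0 0 0 0 0 0 0.4'
```

```text
clock: 29.28
ee_pos: [394.0, 3.5, 125.9]
tool_rot: [-0.242, -3.127, 0.001]
contact_force: [0.5, -0.3, 0.1]
width: 59.8
grasp_force: 0.0
clock: 29.65
ee_pos: [396.3, 3.5, 103.7]
tool_rot: [0.242, 3.13, 0.0]
contact_force: [0.3, 0.8, 0.3]
width: 59.9
grasp_force: 0.0
```

```bash

python3 -m creep '0.002 0.0025 0.007 0 0 0 0.4;0 0 0 0 0 0 0.4;0 0 0 0 0 0 -0.5;0 0 0 0 0 0 -0.5;0 0 0 0 0 0 -0.5;0 0 0 0 0 0 -0.5;0 0 0 0 0 0 -0.5'
python3 -m creep '0 0 -0.01 0 0 0 -0.5;0 0 -0.015 0 0 0 -0.5;0 0 -0.02 0 0 0 -0.5;0 0 0 0 0 -8.4 -0.5;0 0 0 0 0 0 -0.5'
```

```text
clock: 30.52
ee_pos: [393.9, 6.3, 95.4]
tool_rot: [0.242, 3.132, -0.0]
contact_force: [-0.1, 0.9, 1.1]
width: 32.7
grasp_force: 59.3
clock: 31.15
ee_pos: [393.7, 6.2, 140.9]
tool_rot: [0.015, 3.141, -0.0]
contact_force: [0.2, -0.5, -0.6]
width: 33.0
grasp_force: 59.5
```

```bash

python3 -m creep '-0.022 -0.006 0 0 0 0 -0.5;-0.022 -0.006 0 0 0 0 -0.5;-0.022 -0.006 0 0 0 0 -0.5;-0.022 -0.006 0 0 0 0 -0.5;-0.022 -0.006 0 0 0 0 -0.5;-0.022 -0.004 0 0 0 0 -0.5;-0.022 0 0.003 0 0 0 -0.5;0 0 0.004 0 0 0 -0.5;0 0 0 0 0 0 -0.5'
python3 - <<'E'
from h import *
a=[]
for n in("top","scene"):
    c=cam(n); u,v=proj(c,[640,-28,90]); u,v=int(u),int(v)
    a.append(cv2.resize(c[0][v-45:v+45,u-60:u+60][...,::-1],(400,300),interpolation=cv2.INTER_CUBIC))
cv2.imwrite("pics/n2.png",np.hstack(a))
E
```

```text
clock: 32.28
ee_pos: [546.0, -28.8, 132.6]
tool_rot: [-0.014, -3.138, -0.0]
contact_force: [0.8, 0.5, -1.5]
width: 33.1
grasp_force: 59.5
```

View pics/n2.png

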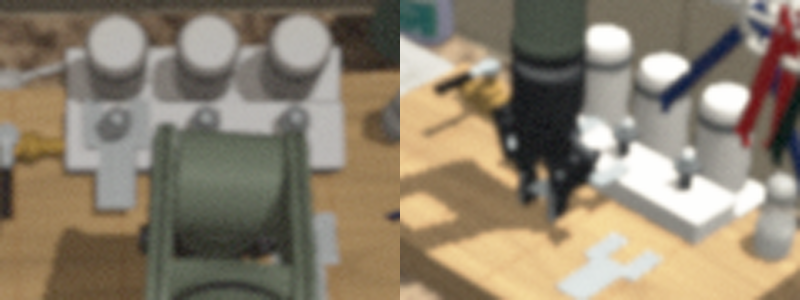

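n2 shows plate B's fork level in front of the middle neck. Sliding it on.

```bash

python3 -m creep '-0.008 0.0005 0 0 0 0 -0.5;-0.008 0 0 0 0 0 -0.5;-0.008 0 0 0 0 0 -0.5;-0.008 0 0 0 0 0 -0.5;-0.008 0 0 0 0 0 -0.5;0 0 0 0 0 0 -0.5'
python3 -m creep '-0.003 0 0.002 0 0 0 -0.5;-0.003 0 0.001 0 0 0 -0.5;-0.002 0 0 0 0 0 -0.5;0 0 0 0 0 0 -0.5'| grep -E "ee_p|conta|width"
```

```text
clock: 33.12
ee_pos: [588.2, -28.8, 133.3]
tool_rot: [0.012, 3.141, -0.0]
contact_force: [-0.5, -0.2, -0.6]
width: 33.1
grasp_force: 59.5
ee_pos: [595.7, -28.8, 130.4]
contact_force: [0.1, 0.3, -1.3]
width: 32.4
```

```bash

python3 -m creep '-0.002 0 0.002 0 0 0 -0.5;0 0 0 0 0 0 -0.5'| grep -E "ee_p|conta"
python3 -m creep '-0.0015 0 0 0 0 0 -0.5;0 0 0 0 0 0 -0.5'| grep -E "ee_p|conta"
```

```text
ee_pos: [596.5, -28.8, 127.9]
contact_force: [-3.3, 0.6, -0.2]
ee_pos: [596.9, -28.8, 127.6]
contact_force: [-6.5, -0.2, -0.1]
```

Home in x. Lowering it now.

```bash

python3 -m creep '0 0 0.001 0 0 0 -0.5;0 0 0.001 0 0 0 -0.5;0 0 0 0 0 0 -0.5'| grep -E "ee_p|conta"
python3 -m creep '0 0 0.001 0 0 0 -0.5;0 0 0 0 0 0 -0.5'| grep -E "ee_p|conta"
```

```text
ee_pos: [597.0, -28.8, 125.7]
contact_force: [-7.4, 0.2, 1.3]
ee_pos: [597.0, -28.8, 124.8]
contact_force: [-6.1, 0.6, 1.7]
```

```bash

python3 -m creep '0 0 0.0005 0 0 0 -0.5;0 0 0 0 0 0 -0.5;0 0 0 0 0 0 0.4;0 0 0 0 0 0 0.4;0 0 0 0 0 0 0.4;0 0 -0.03 0 0 0 0.4;0 0 -0.05 0 0 0 0.4;0 0 -0.05 0 0 0 0.4;0.05 0.04 0 0 0 0 0;0.05 0.05 0 0 0 0 -1'
python3 -m creep '0.03 0.05 0 0 0 0 -1;0 0.05 0 0 0 0 -1;0 0 0 0 0 0 -1'
python3 p.py 47 f2
```

```text
clock: 36.0
ee_pos: [506.1, 55.6, 255.7]
tool_rot: [0.015, 3.139, 0.001]
contact_force: [0.3, 1.0, 0.3]
width: 25.8
grasp_force: 0.0
clock: 36.38
ee_pos: [477.4, 158.1, 255.3]
tool_rot: [0.005, 3.14, 0.002]
contact_force: [0.6, -1.1, 0.3]
width: 0.2
grasp_force: 0.0
[255 170  27  21 323] cen [567.5 208.7] tailend [548.3 263.5] grip [552.2 252.1] yaw -70.6 len 94.4 w 47.3
[360 172  21  34 448] cen [ 533.4 -127.9] tailend [ 475.5 -130.4] grip [ 487.4 -129.9] yaw 2.4 len 109.1 w 66.0
```

View pics/f2.png

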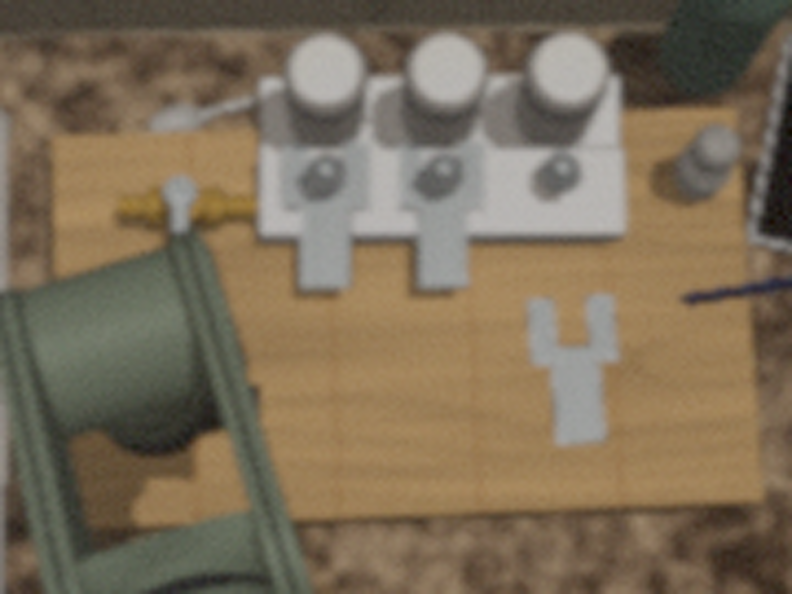

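f2 shows A and B home. Plate C is still at (578,370). Now C.

```bash

python3 -m creep '-0.011 -0.0475 0 0 0 0 -1;-0.011 -0.0475 0 0 0 0 -1;-0.01 -0.0475 0 0 0 0 -1;-0.01 -0.0475 0 0 0 0 -1;-0.01 -0.0475 0 0 0 0 -1;-0.01 -0.0475 0 0 0 0 -1;0 0 0.05 0 0 0 -1;0 0 0.05 0 0 0 -1;0 0 0.03 0 0 0 -1;0 0 0 0 0 0 -1'
python3 -m creep '0 0 0.002 0 0 0 -1;0 0 0 0 0 0 -1;0 0 0 0 0 0 -1'| grep -E "ee_p|conta"
```

```text
clock: 37.67
ee_pos: [536.2, -131.3, 123.3]
tool_rot: [-0.015, -3.138, -0.001]
contact_force: [0.3, -0.8, 0.5]
width: 0.0
grasp_force: 0.0
ee_pos: [537.6, -130.2, 123.9]
contact_force: [-0.3, -0.9, -0.8]
```

```bash

python3 -m creep '0 0.002 0.002 0 0 0 -1;0 0 0.001 0 0 0 -1;0 0 0.001 0 0 0 -1;0 0 0 0 0 0 -1;0 0 0 0 0 0 -1'| grep -E "ee_p|conta"
python3 -m creep '0 0 0.001 0 0 0 -1;0 0 0 0 0 0 -1'| grep -E "ee_p|conta"
python3 -m creep '0 0 0.001 0 0 0 -1;0 0 0 0 0 0 -1'| grep -E "ee_p|conta"
```

```text
ee_pos: [537.2, -127.9, 119.7]
contact_force: [-1.6, 0.8, 5.5]
ee_pos: [537.2, -127.9, 119.6]
contact_force: [-3.8, 1.3, 12.5]
ee_pos: [537.2, -127.9, 119.6]
contact_force: [-6.1, 2.4, 18.7]
```

```bash

python3 -m creep '0.008 0 -0.0005 0 0 0 -1;0.009 0 0 0 0 0 -1;0.009 0 0 0 0 0 -1;0.009 0 0 0 0 0 -1;0.009 0 0 0 0 0 -1;0.009 0 0 0 0 0 -1;0.009 0 0 0 0 0 -1;0.009 0 0 0 0 0 -1;0.009 0 0 0 0 0 -1;0.009 0 0 0 0 0 -1'| grep -E "ee_p|conta"
python3 -m creep '0 0 0 0 0 0 -1;0 0 -0.02 0 0 0 -1;0 0 -0.06 0 0 0 -1;0 0 -0.06 0 0 0 -1;0 0.05 0 0 0 0 -1;0 0.05 0 0 0 0 0;0 0.05 0 0 0 0 0.4;0 0.05 0 0 0 0 0.4;0 0 0 0 0 0 0.4'
python3 p.py 47
```

```text
ee_pos: [451.6, -128.3, 119.6]
contact_force: [3.5, -0.2, 9.2]
clock: 41.55
ee_pos: [449.6, 75.1, 257.3]
tool_rot: [0.004, 3.142, 0.001]
contact_force: [-0.7, -0.7, 0.0]
width: 59.6
grasp_force: 0.0
[287 181  34  20 420] cen [524.5  90.6] tailend [516.8 148.1] grip [518.4 136.2] yaw -82.4 len 110.4 w 52.3
[360 198  22  35 478] cen [ 446.2 -128.7] tailend [ 388.3 -132.3] grip [ 400.2 -131.6] yaw 3.5 len 110.7 w 65.8
```

```bash

python3 -m creep '0.012 -0.05 0 0 0 0 0.4;0.012 -0.05 0 0 0 0 0.4;0.012 -0.05 0 0 0 0 0.4;0.012 -0.05 0 0 0 0 0.4;0 -0.005 0 0 0 -3.5 0.4;0 0 0 0 0 0 0.4;0 0 0.05 0 0 0 0.4;0 0 0.05 0 0 0 0.4;0 0 0.03 0 0 0 0.4;0 0 0 0 0 0 0.4'
python3 -m creep '0 0 0.02 0 0 0 0.4;0 0 0 0 0 0 0.4;0 0 0 0 0 0 0.4'
```

```text
clock: 42.85
ee_pos: [398.9, -131.4, 125.8]
tool_rot: [0.083, -3.135, -0.003]
contact_force: [0.0, -0.4, 0.0]
width: 60.0
grasp_force: 0.0
clock: 43.22
ee_pos: [401.0, -132.3, 108.7]
tool_rot: [-0.084, 3.138, -0.002]
contact_force: [0.2, -0.5, -0.3]
width: 59.5
grasp_force: 0.0
```

```bash

python3 -m creep '0.003 0.001 0.012 0 0 0 0.4;0 0 0 0 0 0 0.4;0 0 0 0 0 0 0.4;0 0 0 0 0 0 -0.5;0 0 0 0 0 0 -0.5;0 0 0 0 0 0 -0.5;0 0 0 0 0 0 -0.5;0 0 0 0 0 0 -0.5'
python3 -m creep '0 0 -0.01 0 0 0 -0.5;0 0 -0.015 0 0 0 -0.5;0 0 -0.02 0 0 0 -0.5;0 0 0 0 0 3.5 -0.5;0 0 0 0 0 0 -0.5'
```

```text
clock: 44.22
ee_pos: [397.5, -131.3, 95.5]
tool_rot: [-0.084, 3.14, -0.001]
contact_force: [1.0, 0.1, 1.0]
width: 32.4
grasp_force: 59.2
clock: 44.85
ee_pos: [396.9, -131.1, 140.8]
tool_rot: [-0.011, -3.141, 0.0]
contact_force: [0.4, 0.0, -0.5]
width: 32.6
grasp_force: 59.5
```

```bash

python3 -m creep '-0.022 0.004 0 0 0 0 -0.5;-0.022 0.004 0 0 0 0 -0.5;-0.022 0.004 0 0 0 0 -0.5;-0.022 0.004 0 0 0 0 -0.5;-0.022 0.003 0 0 0 0 -0.5;-0.022 0 0 0 0 0 -0.5;-0.019 0 0.003 0 0 0 -0.5;0 0 0.004 0 0 0 -0.5;0 0 0 0 0 0 -0.5;0 0 0 0 0 0 -0.5'
python3 - <<'E'
from h import *
a=[]
for n in("top","scene"):
    c=cam(n); u,v=proj(c,[640,-113,90]); u,v=int(u),int(v)
    a.append(cv2.resize(c[0][v-45:v+45,u-60:u+60][...,::-1],(400,300),interpolation=cv2.INTER_CUBIC))
cv2.imwrite("pics/n3.png",np.hstack(a))
E
```

```text
clock: 46.1
ee_pos: [547.3, -113.3, 133.3]
tool_rot: [-0.012, -3.14, -0.0]
contact_force: [-0.1, -0.4, -0.3]
width: 33.0
grasp_force: 59.5
```

View pics/n3.png

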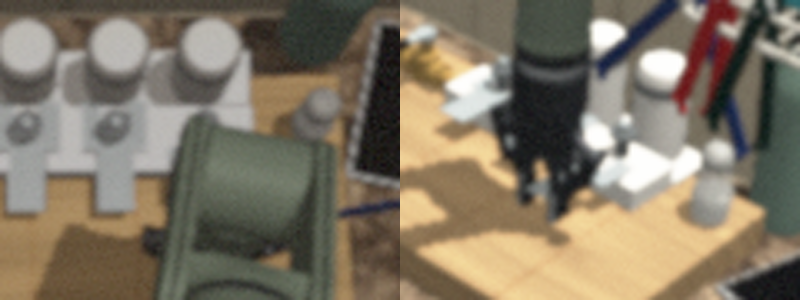

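n3 shows plate C level in front of the right neck. Sliding it on.

```bash

python3 -m creep '-0.008 0 0 0 0 0 -0.5;-0.008 0 0 0 0 0 -0.5;-0.008 0 0 0 0 0 -0.5;-0.008 0 0 0 0 0 -0.5;-0.008 0 0 0 0 0 -0.5;0 0 0 0 0 0 -0.5'
python3 -m creep '-0.003 0 0.002 0 0 0 -0.5;-0.003 0 0.001 0 0 0 -0.5;-0.001 0 0.002 0 0 0 -0.5;0 0 0 0 0 0 -0.5'| grep -E "ee_p|conta|width"
python3 -m creep '-0.0015 0 0 0 0 0 -0.5;0 0 0 0 0 0 -0.5'| grep -E "ee_p|conta"
```

```text
clock: 46.95
ee_pos: [589.0, -113.7, 133.3]
tool_rot: [0.012, 3.141, -0.0]
contact_force: [-0.3, -1.6, -0.9]
width: 32.6
grasp_force: 59.5
ee_pos: [594.8, -113.7, 128.0]
contact_force: [-1.1, -0.0, -0.8]
width: 33.1
ee_pos: [595.3, -113.6, 127.9]
contact_force: [-5.0, -0.3, -0.6]
```

```bash

python3 -m creep '-0.0005 0 0.001 0 0 0 -0.5;0 0 0.001 0 0 0 -0.5;0 0 0 0 0 0 -0.5'| grep -E "ee_p|conta"
python3 -m creep '0 0 0.001 0 0 0 -0.5;0 0 0 0 0 0 -0.5'| grep -E "ee_p|conta"
python3 -m creep '0 0 0.0005 0 0 0 -0.5;0 0 0 0 0 0 -0.5'| grep -E "ee_p|conta|width"
```

```text
ee_pos: [595.4, -113.6, 125.9]
contact_force: [-6.3, 0.5, 0.7]
ee_pos: [595.4, -113.6, 125.3]
contact_force: [-6.2, -0.9, 2.4]
ee_pos: [595.4, -113.6, 125.1]
contact_force: [-7.2, -0.2, 4.0]
width: 32.7
```

```bash

python3 -m creep '0 0 0 0 0 0 0.4;0 0 0 0 0 0 0.4;0 0 0 0 0 0 0.4;0 0 -0.03 0 0 0 0.4;0 0 -0.05 0 0 0 0.4;0 0 -0.05 0 0 0 0.4;0.04 0.05 0 0 0 0 0;0.05 0.05 0 0 0 0 0;0.03 0.05 0 0 0 0 0;0 0.05 0 0 0 0 0'
python3 -m creep '0 0.05 0 0 0 0 0;0 0.017 0 0 0 0 0;0 0 0 0 0 0 0'
python3 - <<'E'
from h import *
c=cam("top"); s=cam("scene")
a=cv2.resize(c[0][105:210,240:420][...,::-1],(400,233),interpolation=cv2.INTER_CUBIC)
b=cv2.resize(s[0][170:275,285:430][...,::-1],(322,233),interpolation=cv2.INTER_CUBIC)
cv2.imwrite("pics/f3.png",np.hstack([a,b]))
hsv=cv2.cvtColor(c[0],cv2.COLOR_RGB2HSV)
# tail ends over wood: first wood pixel below each tail
for y in(57,-28,-113):
    u,v0=proj(c,[600,y,76]); col=hsv[:,int(round(u))]
    for v in range(int(v0),int(v0)+20):
        if col[v,1]>70: print(y,ray(c,u,v,77).round(1)); break
E
```

```text
clock: 49.82
ee_pos: [483.5, 81.2, 255.4]
tool_rot: [0.013, 3.141, -0.0]
contact_force: [1.3, -0.0, 0.1]
width: 42.7
grasp_force: 0.0
clock: 50.2
ee_pos: [486.2, 147.6, 254.8]
tool_rot: [0.009, 3.141, -0.001]
contact_force: [0.0, -0.4, 0.3]
width: 43.0
grasp_force: 0.0
57 [586.1  57.1  77. ]
-28 [585.  -27.7  77. ]
-113 [ 583.9 -112.5   77. ]
```

View pics/f3.png

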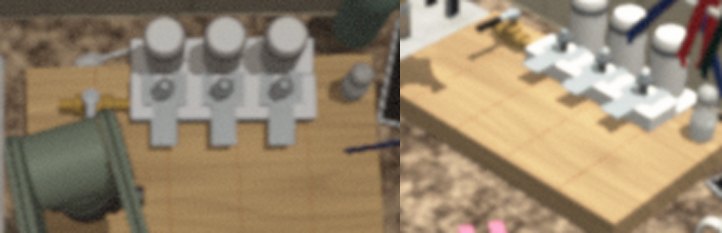

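All three plates sit home. Their tail ends line up along the bar at 586, 585 and 584 mm. Reopening the valve.

```bash

python3 -m creep '-0.036 0.004 0 0 0 0 0;-0.036 0.003 0 0 0 0 0;-0.036 0.003 0 0 0 0 0;0 0 0.04 0 0 0 0;0 0 0 0 0 0 0;0 0 0 0 0 0 0'
```

```text
clock: 51.05
ee_pos: [594.5, 155.3, 215.8]
tool_rot: [0.014, 3.141, -0.0]
contact_force: [0.1, 0.5, 0.2]
width: 42.9
grasp_force: 0.0
```

```bash

python3 -m creep '0 0 0.02 0 0 0 0;0 0 0.02 0 0 0 0;0 0 0.01 0 0 0 0;0 0 0 0 0 0 -0.35;0 0 0 0 0 0 -0.35;0 0 0 0 0 0 -0.35'
```

```text
clock: 51.8
ee_pos: [594.6, 156.4, 165.8]
tool_rot: [0.012, 3.14, 0.0]
contact_force: [0.2, -0.5, -0.8]
width: 27.6
grasp_force: 0.0
```

```bash

python3 -m creep '-0.0007 0.0094 0 0 0 9 -0.35;-0.0007 0.0094 0 0 0 9 -0.35;-0.0007 0.0094 0 0 0 9 -0.35;-0.0007 0.0094 0 0 0 9 -0.35;-0.0007 0.0094 0 0 0 9 -0.35;-0.0007 0.0094 0 0 0 9 -0.35;-0.0007 0.0094 0 0 0 9 -0.35;-0.0007 0.0094 0 0 0 9 -0.35;-0.0007 0.0094 0 0 0 9 -0.35;-0.0007 0.0094 0 0 0 9 -0.35'
python3 -m creep '0 0.003 0 0 0 0 -0.35;0 0.002 0 0 0 0 -0.35;0 0 0 0 0 0 -0.35'
```

```text
clock: 53.05
ee_pos: [653.9, 216.6, 165.0]
tool_rot: [-2.234, -2.206, 0.002]
contact_force: [-2.1, 1.4, -0.2]
width: 27.4
grasp_force: 1.0
clock: 53.42
ee_pos: [659.4, 216.0, 165.0]
tool_rot: [2.229, 2.214, -0.0]
contact_force: [-1.2, 0.6, -0.1]
width: 27.7
grasp_force: 0.5
```

```bash

python3 -m creep '0 0.003 0 0 0 0 -0.35;0 0 0 0 0 0 -0.35'|grep -E "ee_p|conta"
python3 -m creep '0 0.002 0 0 0 0 -0.35;0 0 0 0 0 0 -0.35'|grep -E "ee_p|conta"
```

```text
ee_pos: [662.7, 216.0, 165.0]
contact_force: [-0.7, 0.4, 0.4]
ee_pos: [663.5, 216.0, 164.9]
contact_force: [-3.6, -0.2, 2.1]
```

```bash

python3 -m creep '0 0.002 0 0 0 0 -0.35;0 0 0 0 0 0 -0.35'|grep -E "ee_p|conta"
python3 -m creep '0 0.002 0 0 0 0 -0.35;0 0 0 0 0 0 -0.35'|grep -E "ee_p|conta"
```

```text
ee_pos: [663.9, 216.1, 164.7]
contact_force: [-9.3, 0.9, 3.7]
ee_pos: [664.3, 216.1, 164.6]
contact_force: [-14.5, 0.8, 5.9]
```

At the stop. Backing off, lifting and checking.

```bash

python3 -m creep '0 -0.006 0 0 0 0 0;0 0 0 0 0 0 0;0 0 -0.03 0 0 0 0;0 0 -0.05 0 0 0 0;0 0 -0.05 0 0 0 0;0 -0.05 0 0 0 0 0;0 -0.06 0 0 0 0 0;0 -0.06 0 0 0 0 0;-0.04 -0.04 0 0 0 0 0;-0.04 0 0 0 0 0 0'
python3 -m creep '-0.05 0 0 0 0 0 0;-0.05 0 0 0 0 0 0;-0.05 0 0 0 0 0 0;-0.05 0 0 0 0 0 0;0 0 0 0 0 0 0'
python3 - <<'E'
from h import *
c=cam("top"); s=cam("scene")
a=cv2.resize(c[0][105:230,240:420][...,::-1],(400,278),interpolation=cv2.INTER_CUBIC)
b=cv2.resize(s[0][160:285,265:440][...,::-1],(389,278),interpolation=cv2.INTER_CUBIC)
cv2.imwrite("pics/end.png",np.hstack([a,b]))
hsv=cv2.cvtColor(c[0],cv2.COLOR_RGB2HSV); d=(hsv[...,2]<70); d[:140]=0; d[170:]=0; d[:,:250]=0; d[:,292:]=0
v,u=np.where(d); print(len(u),u.min(),u.max(),v.min(),v.max(),u.mean(),v.mean())
E
```

```text
clock: 55.68
ee_pos: [449.6, 137.0, 295.5]
tool_rot: [2.226, 2.215, 0.001]
contact_force: [1.3, 0.8, 0.5]
width: 42.4
grasp_force: 0.0
clock: 56.3
ee_pos: [450.7, -65.3, 295.3]
tool_rot: [2.234, 2.205, 0.001]
contact_force: [-0.1, -0.4, -0.1]
width: 42.9
grasp_force: 0.0
41 257 269 147 150 263.390243902439 148.17073170731706
```

View pics/end.png

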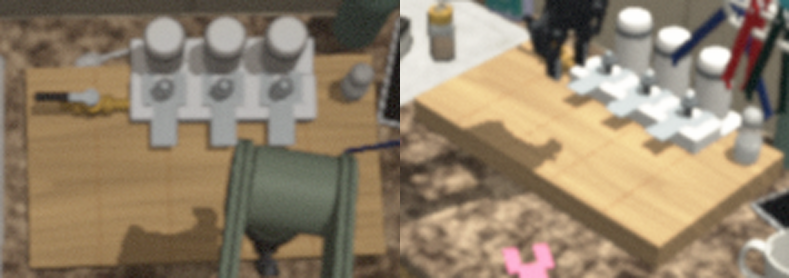

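The end view shows the lever pointing left at (65,97), on the same pixels as its open start position (257–269). All three plates are home on their necks, and the robot is clear of everything.

```bash
python3 -c "
from rig import ctrl
print(ctrl.sign_off())"
```

```text
the job is handed in; nothing more can be done
None
```

I closed the valve, slid all three plates home onto their necks, opened the valve fully again, and handed the job in at about 56 s; the sign-off gave no verdict.

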